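# Unclip and open the fittings crate

## Task

The small grey fittings crate bolted to the soldering bench is clipped shut. With the lid still in place, flip both sprung clips outwards off its two long edges so that they stay open, then lift the lid off by its handle and set it down, handle up, wholly on the tan soldering board. Do not let the lid drop onto the board, and leave the pot, the jar and the wooden rod rest standing where they are.

Things in the scene. Friction and masses are not known exactly. Their poses are not given: they have to be found in the camera images.
- crate: grey painted open crate, bolted down, 180 (its x) x 140 (its y) x 100 mm high; origin on the bench under its centre, z up. A sprung steel clip sits at the middle (x = 0) of its +y and of its -y long edge, hinged along x at |y| = 82, z = 60 mm. The loose lid, 186 x 152 x 5 mm, rests on its rim; top of the lid plate at z = 105 mm
- clip_left (a joint): clip on the crate's +y edge, rad: 0 = shut over the lid, grows as its top swings out (crate +y) and down, limit 1.4. Over-centre spring: shut, it resists with 0.3 N m (about 4 to 5 N outward push on the tab), fading to nothing at 0.5 rad (tab 35 mm out); past that it springs by itself to about 1.4 and stays open, reaching 165 mm from the crate's middle; short of that it snaps shut
- clip_right (a joint): the same for the clip on the crate's -y edge; grows as its top swings outwards (crate -y) and down
- clip_left_tab (a point): centre of the upright finger tab of the clip on the +y edge, shut at (0, 87.5, 129) mm in the crate's frame. Tab 62 mm wide (x), 3 mm thick, from z = 110 to 145 mm, leaning slightly outwards; push its inner face outwards. At its foot a flat hook, 62 mm long in x, top at z = 112 mm, reaches inwards over the lid to y = 66 mm; the lid is clear between hook and handle
- clip_right_tab (a point): centre of the same tab on the -y edge, the mirror image; shut at (0, -87.5, 129) mm in the crate's frame
- lid_handle (a point): centre of the lid's handle bar; x along the bar, z up. Bar 80 (x) x 14 (y) x 12 mm high on two posts at x = +-36 mm, open below; 37 mm above the underside of the lid plate, 32 mm above its top. Shut: 137 mm over the bench. Locating strips reach 8 mm below the plate, inside the crate walls with 2.5 mm play; with the lid flat on the board this point is 45 mm above the board's top
- lid_corner0 (a point): on the lid plate's underside corner, (+93, +76, 0) mm in the lid's frame
- lid_corner1 (a point): on the lid plate's underside corner, (+93, -76, 0) mm in the lid's frame
- lid_corner2 (a point): on the lid plate's underside corner, (-93, -76, 0) mm in the lid's frame
- lid_corner3 (a point): on the lid plate's underside corner, (-93, +76, 0) mm in the lid's frame
- board: tan soldering board fixed to the bench, 300 (its x) x 250 (its y) x 12 mm; origin at the centre of its underside, z up
- board_top (a point): centre of the board's top face; axes as the board's, z up
- pot: bystander: open steel pot, 100 mm across and 130 mm high; origin under its centre
- jar: bystander: small amber glass jar with a steel cap, 56 mm across and 65 mm high; origin under its centre
- rod_rest: bystander: slotted wooden block, 160 x 45 x 58 mm high; origin under its centre
- lid: loose grey lid, plate 186 (x) x 152 (y) x 5 mm, 0.2 to 0.42 kg; origin at the centre of the plate's underside, z up towards the handle
Things that resemble listed ones, but are neither listed nor needed, are in the scene too. Of the things that look like the lid, the larger one is meant.

How it is judged:
By the outcome, as a careful person would: the job done as asked, in the order asked, and still so for the second after the job is handed in, with the robot touching nothing.
It also fails if it takes over 64 s, if anything falls off the work surface, if the arm or the gripper's body presses on something with over 40 N, if the wrist force passes 120 N, or if a joint passes its speed limit or range.

## Robot

A 6-joint arm with a two-finger parallel gripper is mounted at the origin on the work surface. World frame = base frame: x ahead of the robot, y to its left, z up, the work surface at z = 0. Lengths are in m, angles in rad, forces in N, time in s.
With the tool pointing down it reaches from about 0.35 to 0.975 m from the base axis. Payload 4.9 kg.
Tool frame: the origin (TCP) lies midway between the tips of the shut fingers; the grasp point (between the pads) lies ctrl.grip_point_offset behind it (ctrl.grip_point_offset is the distance from the TCP to the grasp point, in m); x points along the fingers, y is the direction in which the jaws open and shut, and the axes are right-handed (so a half turn about x gives the same grasp; the last joint's range is limited). The gripper opens to 85 mm and grips with 20 to 120 N. Pads are 22 mm wide; open, the fingers measure 114 mm over their backs; the gripper's body (76 mm by 85 mm) begins 54 mm behind the grasp point. The pads swing forward as they close: fully open they stand 13 mm farther back than shut.
Start: joints at [1.108, 0.053, 1.613, -0, 1.476, -0.119], TCP at [0.211, 0.588, 0.231] pointing down, gripper open.
Joint ranges: [-3.01, 3.01], [-1.01, 2.22], [0.06, 2.58], [-1.02, 4.17], [0.09, 2.62], [-3.14, 3.14]. Speed limits (rad/s): [2.57, 2.57, 3.14, 3.14, 3.14, 3.14].

## Interface

Orientations are given as a rotation vector (axis times angle).
In Python, from station import ctrl gives the robot as it stands. The module is installed in compiled form; this text tells all that it offers.
- The arm moves only by the tool drive_tool, never from a script. Its argument "commands" is text: rows parted by semicolons, each of 5 numbers parted by spaces: the closure, from -1 (fully open) to 1 (shut), so that 0 is half open, then the shift along the tool's x, y, z in units of 40 mm (1.0 is 40 mm), then the turn about the tool's x in units of 5 degrees (1.0 is 5 degrees). A call has 1 to 8 rows; each row is the pose to reach, as a shift and turn from the pose commanded when the call began, along the tool's axes at that moment; what a row does not reach only later rows make up. A row lasts 1/12 s, in which the tool goes at most 41.7 mm and 7.16 degrees, less where a joint would pass 70% of its speed; a pose out of reach is approached as far as the arm can. A call with a gripper value outside its range is refused whole. The fingers move at their own pace and stop on an object; "newtons" is the grip in N (left out, the last holds). Time passes only in rows, so rows that repeat a pose let the fingers close. It gives the time, the measured TCP pose, the force and the opening at its end, in the units of the state.
- ctrl.get_obs(): the state, without advancing time (a new reading comes with each control period).
- ctrl.get_image(name): name is "scene" or "top" or "wrist"; returns (picture, depth): 480x640x3 uint8, blue, green, red; 480x640 float32, m along the optical axis (not along the pixel's ray), 0 where there is no reading.
- ctrl.camera_info(name): a dict with "K" (3x3 intrinsics, pixels), "T" (4x4, takes a point from camera to world coordinates). Camera axes: x right, y down, z forward; pixel columns grow to the right and rows downward; lengths in m; the calibration is good to about 2 mm. A picture is of the moment at which its call begins: read the wrist's pose just before it. camera_info takes no time and is no camera call; for the wrist camera it gives the pose at the moment of the call.
- ctrl.finish_job(): hands the job in, once; it reports no verdict.
The state is a dict: "t": time; "q": joint angles; "dq": joint speeds; "effort": joint torques, N m; "tool_pos": TCP position; "tool_rot": TCP orientation; "contact_force": force on the tool from outside, world axes, zero at the start; "wrist_torque": the same for the moment, N m; "opening": finger opening in m.
Only numpy, scipy, OpenCV 4.12 (cv2) and the standard library are available. Lean on these libraries where they do the work, as an engineer would, in place of code of your own. Each camera call takes 0.05 s, during which the arm holds its last target.

## Working session

There is one attempt and no reset: what is moved stays moved. The work goes in short steps, Python scripts to look and compute and a tool call to move; the robot and the scene stay as the last step left them, time stands still between calls to the robot, and variables do not carry over. Pictures are saved under pics/ and viewed, and the job is handed in when it is done.

Besides the shell and the picture viewer there is one more tool, called after "Request:" as name(argument=value, ...), one argument or row to a line, values as JSON. drive_tool: Moves the arm, as the interface text tells. Its arguments: {"type":"object","properties":{"commands":{"type":"string"},"newtons":{"type":"number"}},"required":["commands"]}

```bash
mkdir -p pics; cat > h.py <<'E'
import numpy as np, cv2
from station import ctrl
from scipy.spatial.transform import Rotation as R
def grab(n,tag):
    ci=ctrl.camera_info(n); K=np.array(ci["K"]);T=np.array(ci["T"])
    im,d=ctrl.get_image(n); cv2.imwrite(f"pics/{tag}.png",im)
    np.savez(f"{tag}.npz",im=im,d=d,K=K,T=T); return im,d,K,T
def load(tag):
    z=np.load(f"{tag}.npz"); return z["im"],z["d"],z["K"],z["T"]
def cloud(d,K,T):
    v,u=np.mgrid[:480,:640]
    P=np.stack([(u-K[0,2])/K[0,0]*d,(v-K[1,2])/K[1,1]*d,d],-1)
    return P@T[:3,:3].T+T[:3,3]
def ray(u,v,K,T,z):
    r=T[:3,:3]@np.array([(u-K[0,2])/K[0,0],(v-K[1,2])/K[1,1],1]);o=T[:3,3]
    return o+r*(z-o[2])/r[2]
def proj(p,K,T):
    c=T[:3,:3].T@(np.array(p)-T[:3,3]); return K[0,0]*c[0]/c[2]+K[0,2],K[1,1]*c[1]/c[2]+K[1,2]
E
python3 - <<'E'
from h import *
o=ctrl.get_obs()
for k in o: print(k,np.round(o[k],3))
print(ctrl.grip_point_offset, R.from_rotvec(o["tool_rot"]).as_matrix().round(3))
for n in("scene","top","wrist"): 
    im,d,K,T=grab(n,n+"0"); print(n,T.round(3).tolist(),K[0,0])
E
```

```text
t 0.0
q [ 1.108  0.053  1.614 -0.     1.476 -0.119]
dq [-0.001 -0.    -0.001  0.    -0.001 -0.001]
effort [ 1.0000e-03 -3.9367e+01 -3.7018e+01  0.0000e+00  7.0000e-03  0.0000e+00]
tool_pos [0.21  0.588 0.23 ]
tool_rot [ 0.268  1.554 -0.271]
contact_force [ 0.037  0.159 -0.338]
wrist_torque [-0.04  -0.004 -0.026]
opening 0.085
0.0187 [[-0.001  0.337  0.941]
 [-0.002  0.941 -0.337]
 [-1.    -0.002 -0.   ]]
scene [[-0.779, 0.429, -0.457, 1.014], [0.627, 0.54, -0.562, 0.463], [0.005, -0.724, -0.69, 0.808], [0.0, 0.0, 0.0, 1.0]] 468.5781371285117
top [[0.023, -0.996, 0.092, 0.455], [-1.0, -0.021, 0.024, -0.112], [-0.022, -0.092, -0.996, 1.336], [0.0, 0.0, 0.0, 1.0]] 527.9210040138249
wrist [[0.337, 0.903, 0.265, 0.142], [0.941, -0.323, -0.097, 0.613], [-0.002, 0.282, -0.959, 0.373], [0.0, 0.0, 0.0, 1.0]] 380.23229648277635
```

View pics/top0.png

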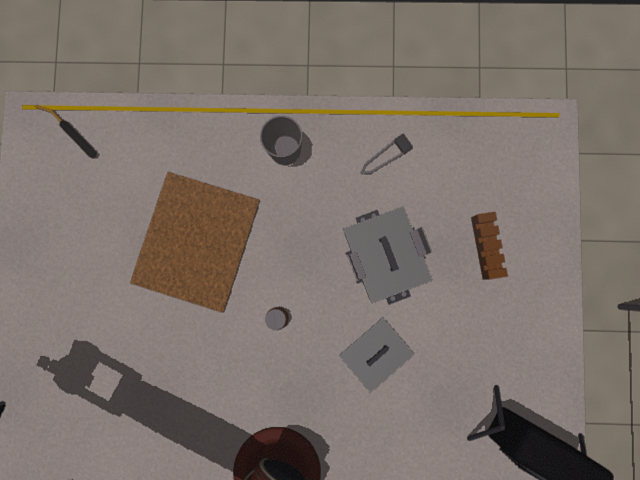

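View pics/scene0.png

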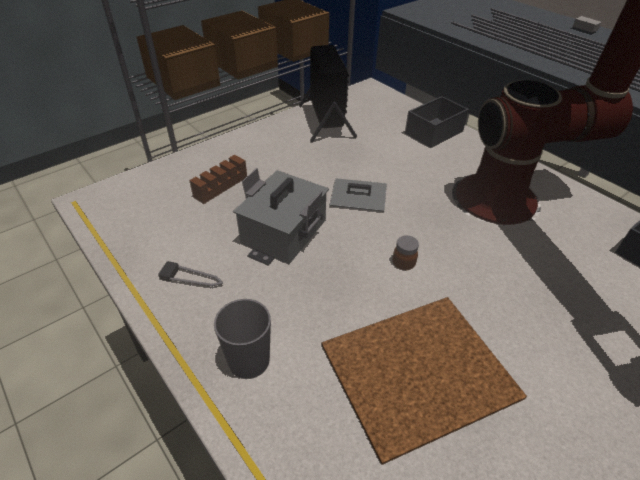

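The top view shows the crate with its lid at (388,255), the tan board at (196,243), the pot at (283,140), the jar at (277,318) and the rod rest at (490,246). There are two lid-like things: the plate on the crate at (388,255), and a smaller loose plate on the bench at (376,355). The one on the crate fits the description, because it is larger and clipped down. I'll confirm with a crop.

```bash
python3 - <<'E'
from h import *
im,d,K,T=load("top0"); P=cloud(d,K,T)
c=cv2.convertScaleAbs(im[195:400,325:455],alpha=1.6)
a=cv2.resize(c,None,fx=2.9,fy=2.9,interpolation=cv2.INTER_CUBIC)
s=load("scene0")[0]; c=cv2.convertScaleAbs(s[140:270,220:400],alpha=1.6)
b=cv2.resize(c,None,fx=2.3,fy=2.3,interpolation=cv2.INTER_CUBIC)
o=np.zeros((max(a.shape[0],b.shape[0]),a.shape[1]+b.shape[1],3),np.uint8);o[:a.shape[0],:a.shape[1]]=a;o[:b.shape[0],a.shape[1]:]=b
cv2.imwrite("pics/crop0.png",o); print(o.shape)
z=P[...,2]
def rect(m,name):
    m=m.astype(np.uint8); cs,_=cv2.findContours(m,0,1); c=max(cs,key=cv2.contourArea)
    mm=np.zeros_like(m);cv2.drawContours(mm,[c],-1,1,-1); p=P[(mm>0)&(m>0)]
    r=cv2.minAreaRect((p[:,:2]*1000).astype(np.float32)); print(name,np.round(r[0],1),np.round(r[1],1),round(r[2],2),"z",np.median(p[:,2]).round(4))
box=np.zeros(z.shape,bool); box[190:310,335:440]=1
rect(box&(abs(z-.105)<.004),"lidplate")
rect(box&(abs(z-.140)<.007),"high stuff")
hs=cv2.cvtColor(im,cv2.COLOR_BGR2HSV)
bb=np.zeros(z.shape,bool); bb[160:320,120:270]=1
rect(bb&(hs[...,1]>90),"board")
for n,(v0,v1,u0,u1) in dict(pot=(110,175,255,315),jar=(300,335,262,295),rod=(205,285,468,512),small=(315,395,335,418),tool=(130,178,355,415)).items():
    b=np.zeros(z.shape,bool); b[v0:v1,u0:u1]=1; m=b&(z>.006 if n!="pot" else z>.1)
    rect(m,n)
    print("   zmax",z[m].max().round(3))
m=box&(z>.118)
n,l,st,ce=cv2.connectedComponentsWithStats(m.astype(np.uint8))
for i in range(1,n):
    if st[i,4]>8: p=P[l==i]; print("comp",ce[i].round(1),st[i,4],p.mean(0).round(4),p[:,2].min().round(3),p[:,2].max().round(3)); print(np.round(cv2.minAreaRect((p[:,:2]*1000).astype(np.float32))[1:][0],1))
E
```

```text
(594, 791, 3)
lidplate [ 530.1 -254.3] [186.2 155.4] 21.59 z 0.1049
high stuff [ 529.6 -252.9] [79.6 14.9] 21.87 z 0.1425
board [527.8 115.2] [476.8 298.2] 74.0 z 0.0117
pot [660.  -66.5] [409.3  97.7] 25.86 z 0.1251
   zmax 1.336
jar [413.7 -33.9] [ 53.5 167.6] 45.39 z 0.0638
   zmax 1.336
rod [ 548.5 -329.8] [163.8 445.7] 3.15 z 0.0547
   zmax 1.336
small [ 342.  -190.3] [272.4 145.1] 41.85 z 0.0106
   zmax 1.336
tool [ 659.4 -187.1] [ 80.9 429. ] 59.13 z 0.0151
   zmax 1.336
comp [424.7 240.1] 136 [ 0.5616 -0.3339  0.1345] 0.118 0.149
[61.4  7.5]
comp [388.8 253.5] 244 [ 0.5288 -0.2516  0.1467] 0.118 1.336
[ 79.6 166.3]
comp [352.4 266.9] 53 [ 0.497  -0.1705  0.1405] 0.118 0.15
[58.4  6. ]
```

View pics/crop0.png

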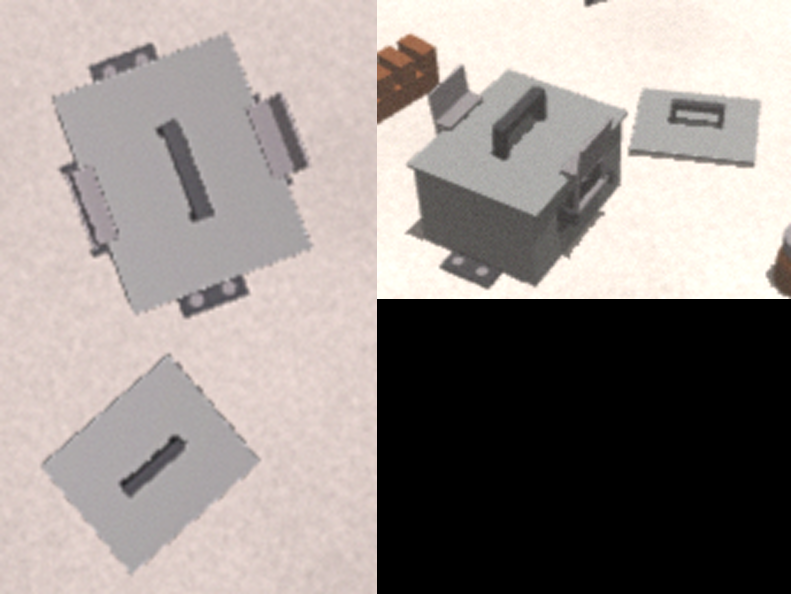

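View pics/wrist0.png

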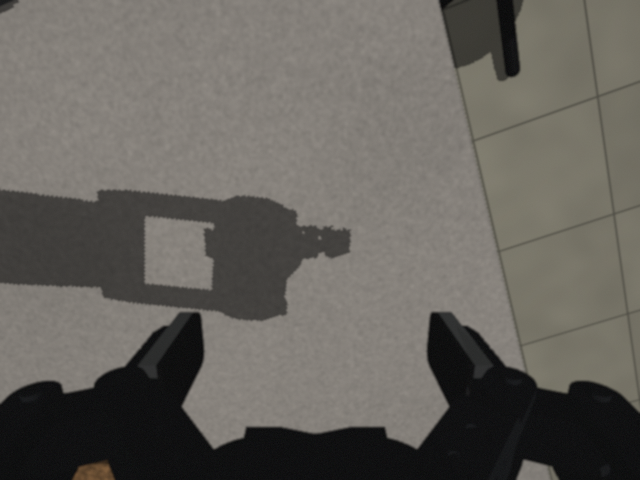

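The crop confirms it: the large clipped plate is the crate's lid, with its bar along crate x. The smaller plate is loose on the bench, with no crate or clips. Next I'll get clean positions for the board and bystanders, and write a helper for working out moves.

```bash
cat >> h.py <<'E'
def plan(target,yaw=None,cmd=None):
    """units from current measured pose to TCP target (world), jaw-axis yaw deg (no half-turn folding)"""
    o=ctrl.get_obs(); M=R.from_rotvec(o["tool_rot"]).as_matrix()
    s=M.T@(np.array(target)-o["tool_pos"])/.04
    cy=np.degrees(np.arctan2(M[1,1],M[0,1]))
    t=0 if yaw is None else -((yaw-cy+180)%360-180)/5
    print("t",round(o["t"],2),"pos",o["tool_pos"].round(4),"jawyaw",cy.round(2),"-> units",s.round(3),"turn",np.round(t,3))
C=np.array([.530,-.2535]); EX=np.array([np.cos(np.radians(21.6)),np.sin(np.radians(21.6))]); EY=np.array([-EX[1],EX[0]])
def cr(x,y,z): return np.r_[C+x*EX+y*EY,z]
E
python3 - <<'E'
from h import *
im,d,K,T=load("top0"); P=cloud(d,K,T); z=P[...,2]; ok=(d>0)
def rect(m,name):
    n,l,st,ce=cv2.connectedComponentsWithStats(m.astype(np.uint8)); i=1+st[1:,4].argmax(); p=P[l==i]
    r=cv2.minAreaRect((p[:,:2]*1000).astype(np.float32)); print(name,np.round(r[0],1),np.round(r[1],1),round(r[2],2),"z",np.median(p[:,2]).round(4), "corners",cv2.boxPoints(r).round(0).tolist())
hs=cv2.cvtColor(im,cv2.COLOR_BGR2HSV)
def B(v0,v1,u0,u1):
    b=np.zeros(z.shape,bool); b[v0:v1,u0:u1]=1; return b&ok
rect(B(160,320,120,270)&(hs[...,1]>90)&(z<.03),"board")
m=(B(160,320,120,270)&(hs[...,1]>90)).astype(np.uint8)
c=max(cv2.findContours(m,0,1)[0],key=cv2.contourArea); bp=cv2.boxPoints(cv2.minAreaRect(c)); w=np.array([ray(*p,K,T,.012) for p in bp]); print("ray corners",w.round(4).tolist(),"centre",w.mean(0).round(4), [np.linalg.norm(w[i]-w[i-1]).round(3) for i in range(4)])
for n,b,h0 in [("pot",B(110,175,255,315),.1),("jar",B(300,335,262,295),.05),("rod",B(205,285,468,512),.04),("small",B(315,395,335,418),.004)]: rect(b&(z>h0)&(z<.2),n)
# lid via bar + plate ; tabs
rect(B(190,310,335,440)&(abs(z-.105)<.003),"lid"); rect(B(190,310,335,440)&(abs(z-.143)<.004),"bar+")
for tgt in [cr(0,.047,.231)]: plan(tgt,21.6+90-180)
# scene cross-check of bar centre
im,d,K,T=load("scene0"); P=cloud(d,K,T); print("bar proj scene",proj(cr(0,0,.143),K,T),"tabs",proj(cr(0,.0875,.129),K,T),proj(cr(0,-.0875,.129),K,T))
b=np.zeros(d.shape,bool); b[165:215,255:310]=1; m=b&(abs(P[...,2]-.1415)<.004)&(d>0); q=P[m]; n,l,st,ce=cv2.connectedComponentsWithStats(m.astype(np.uint8)); i=1+st[1:,4].argmax(); q=P[l==i]; print("scene bar",[np.round(x,1) for x in cv2.minAreaRect((q[:,:2]*1000).astype(np.float32))])
E
```

```text
board [558.9 223.5] [251.5 298.2] 74.0 z 0.0117 corners [[381.0, 144.0], [668.0, 62.0], [737.0, 303.0], [450.0, 386.0]]
ray corners [[0.4499, 0.3827, 0.012], [0.7401, 0.3051, 0.012], [0.667, 0.0623, 0.012], [0.3808, 0.1436, 0.012]] centre [0.5594 0.2234 0.012 ] [np.float64(0.249), np.float64(0.3), np.float64(0.254), np.float64(0.298)]
pot [798.6   1.8] [98.6 96.4] 1.49 z 0.1249 corners [[748.0, 49.0], [751.0, -48.0], [849.0, -45.0], [847.0, 51.0]]
jar [371.3   8.2] [47.7 48.2] 1.19 z 0.0648 corners [[347.0, 32.0], [348.0, -16.0], [396.0, -15.0], [395.0, 33.0]]
rod [ 628.  -497.9] [22.7 47.2] 10.32 z 0.0576 corners [[613.0, -477.0], [621.0, -523.0], [643.0, -519.0], [635.0, -473.0]]
small [ 286.  -239.1] [126.5 150.4] 41.99 z 0.0104 corners [[189.0, -226.0], [289.0, -337.0], [383.0, -253.0], [283.0, -141.0]]
lid [ 529.5 -252.7] [186.2 152.1] 21.58 z 0.105 corners [[415.0, -216.0], [471.0, -358.0], [644.0, -289.0], [588.0, -148.0]]
bar+ [ 529.5 -252.7] [79.6 14.4] 21.87 z 0.1427 corners [[490.0, -261.0], [495.0, -274.0], [569.0, -245.0], [564.0, -231.0]]
t 0.15 pos [0.2104 0.588  0.2303] jawyaw 70.3 -> units [ 7.0000e-03 -1.6231e+01  1.3837e+01] turn 27.74
bar proj scene (np.float64(280.6094635770325), np.float64(185.6850063230666)) tabs (np.float64(313.5306559258778), np.float64(202.46120274223864)) (np.float64(250.00835206547313), np.float64(179.13401718254795))
scene bar [array([ 530.6, -249.8]), array([81. , 15.3]), np.float64(22.3)]
```

Request:
drive_tool(
  commands="1 -0.5 -6 5 11; 1 -0.5 -6 5 11; 1 -0.5 -6 5 11; 1 -0.5 -6 5 11; 1 -0.5 -6 5 11; 1 -0.5 -6 5 11; 1 -0.5 -6 5 11; 1 -0.5 -6 5 11",
  newtons=60,
)

```text
t: 0.82
tool_pos: [0.3187, 0.292, 0.2514]
tool_rot: [1.016, 1.319, -1.016]
contact_force: [-0.1, 0.1, -0.8]
opening: -0.0
```

```bash
sed -i 's/-.2535\]/-.2518]/' h.py; python3 -c "
from h import *
plan(cr(0,.045,.23),21.6-90)"
```

```text
t 0.82 pos [0.3187 0.292  0.2514] jawyaw 14.85 -> units [ 0.55   1.489 13.376] turn 16.649
```

Request:
drive_tool(
  commands="1 0 0.8 7.5 11; 1 0 0.8 7.5 11; 1 0 0.8 7.5 11; 1 0 0.8 7.5 11; 1 0 0.8 7.5 11; 1 0 0.8 7.5 11; 1 0 0.8 7.5 11; 1 0 0.8 7.5 11",
)

```text
t: 1.48
tool_pos: [0.429, 0.0094, 0.2511]
tool_rot: [1.705, 0.787, -1.706]
contact_force: [-0.0, 0.9, 0.9]
opening: -0.0002
```

```bash
python3 -c "
from h import *
plan(cr(0,.045,.20),21.6-90)"
```

```text
t 1.48 pos [0.429  0.0094 0.2511] jawyaw -40.36 -> units [1.288 5.159 2.81 ] turn 5.608
```

Request:
drive_tool(
  commands="1 0.6 5.2 2.8 5.6; 1 0.6 5.2 2.8 5.6; 1 0.6 5.2 2.8 5.6; 1 0.6 5.2 2.8 5.6; 1 0.6 5.2 2.8 5.6; 1 0.6 5.2 2.8 5.6; 1 0.6 5.2 2.8 5.6; 1 0.6 5.2 2.8 5.6",
)

```text
t: 2.15
tool_pos: [0.5163, -0.2059, 0.2262]
tool_rot: [2.008, 0.396, -2.012]
contact_force: [-0.2, 0.3, -0.0]
opening: -0.0
```

```bash
python3 -c "
from h import *
plan(cr(0,.042,.125),21.6-90)
grab('wrist','w1')"
```

```text
t 2.15 pos [ 0.5163 -0.2059  0.2262] jawyaw -67.83 -> units [2.53  0.147 0.102] turn 0.114
```

View pics/w1.png

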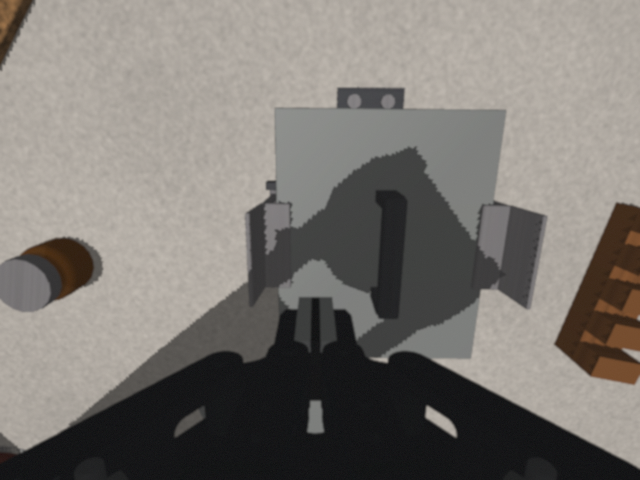

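The wrist view shows both clips, left tab (257,255) and right tab (522,258), with the handle bar at (390,255). The shut fingers at (317,320) are between the bar and the left tab. I'll measure how the shut gripper flares before lowering it.

```bash
python3 -c "
from h import *
im,d,K,T=load('w1'); P=cloud(d,K,T); o=ctrl.get_obs(); M=R.from_rotvec(o['tool_rot']).as_matrix()
L=(P-o['tool_pos'])@M
m=(im.max(2)<60)&(d>0)&(L[...,0]<.01)
for a in np.arange(-.12,.01,.01):
    k=m&(L[...,0]>=a)&(L[...,0]<a+.01)
    if k.sum()>5: print(round(a,2),k.sum(),'y',np.percentile(L[k][:,1],[1,99]).round(3),'z',np.percentile(L[k][:,2],[1,99]).round(3))
print(proj(cr(0,.0875,.129),K,T),proj(cr(0,-.0875,.129),K,T),proj(cr(0,0,.143),K,T))
"
```

```text
-0.1 2348 y [-0.017  0.019] z [-0.02  -0.016]
-0.09 15474 y [-0.057  0.058] z [-0.017 -0.005]
-0.08 16024 y [-0.052  0.053] z [-0.017  0.005]
-0.07 8389 y [-0.045  0.046] z [-0.017  0.009]
-0.06 9384 y [-0.037  0.038] z [-0.013  0.009]
-0.05 3195 y [-0.03   0.031] z [-0.013  0.008]
-0.04 948 y [-0.012  0.012] z [-0.012  0.011]
-0.03 720 y [-0.012  0.014] z [-0.011 -0.006]
-0.02 571 y [-0.013  0.014] z [-0.011 -0.006]
-0.01 146 y [-0.012  0.012] z [-0.011 -0.006]
(np.float64(255.69049858337368), np.float64(254.21542687032962)) (np.float64(520.0320885283008), np.float64(256.87096776112753)) (np.float64(391.9367475847597), np.float64(262.3567879903204))
```

Request:
drive_tool(
  commands="1 0.8 0.1 0.1 0.1; 1 1.6 0.1 0.1 0.1; 1 2.2 0.1 0.1 0.1; 1 2.5 0.1 0.1 0.1; 1 2.5 0.1 0.1 0.1; 1 2.5 0.1 0.1 0.1",
)

```text
t: 2.7
tool_pos: [0.5145, -0.2093, 0.1278]
tool_rot: [2.013, 0.389, -2.012]
contact_force: [0.7, -0.6, 0.1]
opening: 0.0001
```

```bash
python3 -c "
from h import *
plan(cr(0,.125,.124),21.6-90)"
```

```text
t 2.7 pos [ 0.5145 -0.2093  0.1278] jawyaw -68.13 -> units [ 0.095 -1.994  0.02 ] turn 0.054
```

Request:
drive_tool(
  commands="1 0.1 -0.3 0 0; 1 0.1 -0.6 0 0; 1 0.1 -0.9 0 0; 1 0.1 -1.2 0 0; 1 0.1 -1.5 0 0; 1 0.1 -1.8 0 0; 1 0.1 -2.1 0 0; 1 0.1 -2.1 0 0",
)

```text
t: 3.37
tool_pos: [0.4821, -0.1295, 0.1232]
tool_rot: [2.012, 0.392, -2.013]
contact_force: [-0.2, 0.0, 0.4]
opening: 0.0001
```

```bash
python3 -c "
from h import *
plan(cr(0,-.043,.20),21.6-90)
grab('scene','s2');grab('wrist','w2')"
```

```text
t 3.37 pos [ 0.4821 -0.1295  0.1232] jawyaw -68.09 -> units [-1.928  4.354  0.037] turn 0.062
```

View pics/w2.png

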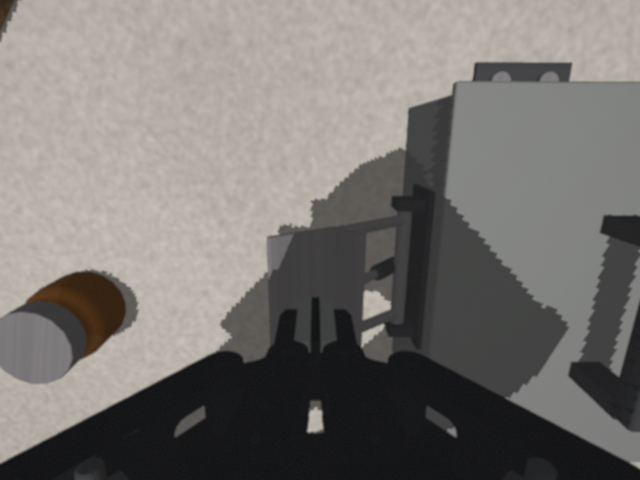

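View pics/s2.png

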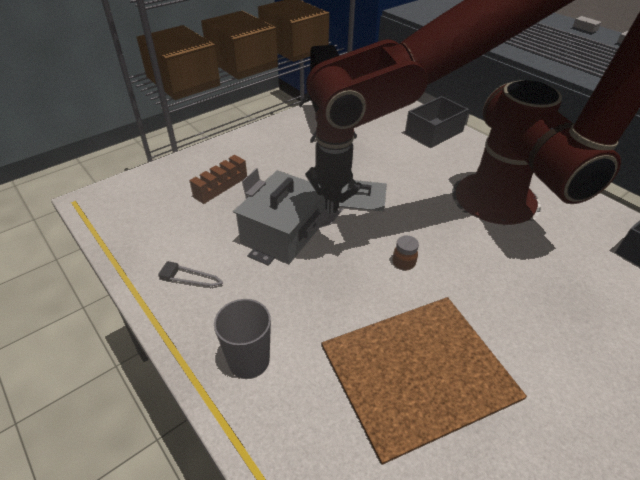

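The left clip lies open and flat, at (320,285) in the wrist view. Next I'll go up over the handle to the right side.

Request:
drive_tool(
  commands="1 -1 0 0 0; 1 -1.9 0.3 0 0; 1 -1.9 1.3 0 0; 1 -1.9 2.3 0 0; 1 -1.9 3.3 0 0; 1 -1.9 4.2 0 0; 1 -1.9 4.4 0 0; 1 -1.9 4.4 0 0",
)

```text
t: 4.13
tool_pos: [0.5487, -0.2978, 0.1986]
tool_rot: [2.015, 0.386, -2.016]
contact_force: [0.2, 0.8, -0.9]
opening: -0.0002
```

```bash
python3 -c "
from h import *
plan(cr(0,-.043,.124),21.6-90)"
```

```text
t 4.13 pos [ 0.5487 -0.2978  0.1986] jawyaw -68.37 -> units [ 1.865 -0.165  0.011] turn 0.006
```

Request:
drive_tool(
  commands="1 0.7 -0.1 0 0; 1 1.4 -0.1 0 0; 1 1.8 -0.1 0 0; 1 1.8 -0.1 0 0; 1 1.8 -0.1 0 0",
)

```text
t: 4.55
tool_pos: [0.5462, -0.2902, 0.1263]
tool_rot: [2.012, 0.391, -2.016]
contact_force: [-0.2, -0.4, 1.2]
opening: -0.0001
```

Request:
drive_tool(
  commands="1 0.05 0.3 0 0; 1 0.05 0.6 0 0; 1 0.05 0.9 0 0; 1 0.05 1.2 0 0; 1 0.05 1.5 0 0; 1 0.05 1.8 0 0; 1 0.05 2 0 0; 1 0.05 2 0 0",
)

```text
t: 5.22
tool_pos: [0.5778, -0.3691, 0.1263]
tool_rot: [2.014, 0.383, -2.011]
contact_force: [-0.7, -0.1, -0.7]
opening: 0.0
```

```bash
python3 -c "
from h import *
plan(cr(0,0,.20),21.6-90)
grab('wrist','w3')"
```

```text
t 5.22 pos [ 0.5778 -0.3691  0.1263] jawyaw -68.29 -> units [-1.853 -3.16   0.023] turn 0.022
```

View pics/w3.png

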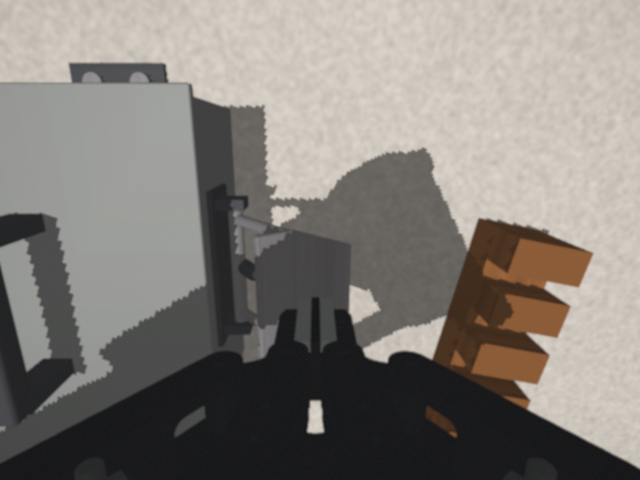

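Both clips now appear open, the right one at (305,290). I'll check both again from above the handle.

Request:
drive_tool(
  commands="1 -1 0 0 0; 1 -1.9 -0.2 0 0; -0.3 -1.9 -1.1 0 0; -0.3 -1.9 -2.1 0 0; -0.3 -1.9 -3 0 0; -0.3 -1.9 -3.15 0 0; -0.3 -1.9 -3.15 0 0; -0.3 -1.9 -3.15 0 0",
)

```text
t: 5.93
tool_pos: [0.5304, -0.2494, 0.2021]
tool_rot: [2.013, 0.386, -2.011]
contact_force: [0.3, -0.4, -0.1]
opening: 0.0555
```

```bash
python3 -c "
from h import *
plan(cr(0,0,.119),21.6-90); print(ctrl.get_obs()['opening'])
im,d,K,T=grab('wrist','w4')
P=cloud(d,K,T); D=P[...,:2]-C; L=np.stack([D@EX,D@EY,P[...,2]],-1)
k=(d>0)&(abs(L[...,0])<.03)&(im.max(2)>55)
for a in np.r_[np.arange(-.2,-.06,.01),np.arange(.07,.2,.01)]:
    q=L[k&(abs(L[...,1]-a)<.005)]
    if len(q)>20: print(round(a,2),len(q),np.percentile(q[:,2],[2,50,98]).round(3))
k=(d>0)&(abs(L[...,2]-.143)<.005)&(abs(L[...,0])<.06)&(abs(L[...,1])<.03)
n,l,st,ce=cv2.connectedComponentsWithStats(k.astype(np.uint8)); i=1+st[1:,4].argmax(); print(cv2.minAreaRect((L[l==i][:,:2]*1000).astype(np.float32)))
"
```

```text
t 5.93 pos [ 0.5304 -0.2494  0.2021] jawyaw -68.16 -> units [2.078 0.047 0.033] turn 0.048
0.055521596292219776
-0.2 99 [-0.002  0.     0.001]
-0.19 90 [-0.002  0.     0.002]
-0.18 96 [-0.001 -0.     0.001]
-0.17 276 [-0.001  0.068  0.069]
-0.16 1452 [-0.001  0.068  0.069]
-0.15 1422 [-0.001  0.067  0.069]
-0.14 933 [-0.001  0.067  0.068]
-0.13 1347 [-0.001  0.07   0.085]
-0.12 992 [-0.001  0.067  0.07 ]
-0.11 686 [-0.001  0.066  0.069]
-0.1 191 [0.054 0.065 0.067]
-0.09 100 [0.061 0.064 0.066]
-0.08 128 [0.104 0.105 0.106]
-0.07 1312 [0.104 0.105 0.106]
-0.06 1632 [0.104 0.105 0.281]
0.07 1365 [0.104 0.105 0.279]
0.08 53 [0.103 0.105 0.106]
0.09 191 [0.052 0.063 0.066]
0.1 324 [0.055 0.064 0.067]
0.11 912 [-0.001  0.065  0.069]
0.12 929 [-0.001  0.002  0.07 ]
0.13 1371 [-0.001  0.07   0.085]
0.14 945 [-0.001  0.067  0.068]
0.15 1559 [-0.001  0.067  0.069]
0.16 1339 [-0.001  0.068  0.069]
0.17 218 [-0.001  0.067  0.069]
0.18 99 [-0.001  0.     0.002]
0.19 104 [-0.001  0.     0.002]
((0.687164306640625, -0.38419389724731445), (79.96644592285156, 13.878058433532715), 0.3661332428455353)
```

View pics/w4.png

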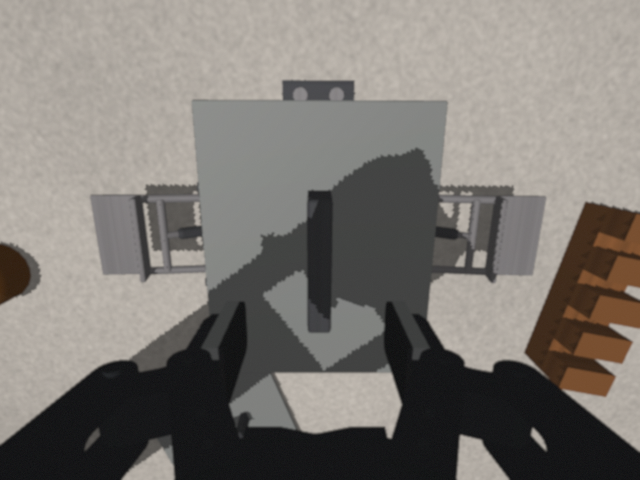

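Both clips are open and symmetric, with tabs at (118,235) and (520,235) lying at z≈0.068. The bar at (319,262) is within 1 mm of my estimate, so I'll lower and grip.

Request:
drive_tool(
  commands="-0.3 0.8 0.05 0.03 0; -0.3 1.5 0.05 0.03 0; -0.3 2 0.05 0.03 0; -0.3 2.05 0.05 0.03 0; -0.3 2.05 0.05 0.03 0; -0.3 2.05 0.05 0.03 0",
)

```text
t: 6.48
tool_pos: [0.5306, -0.2527, 0.1206]
tool_rot: [2.014, 0.386, -2.012]
contact_force: [0.3, -0.1, 0.3]
opening: 0.0553
```

Request:
drive_tool(
  commands="1 0 0 0 0; 1 0 0 0 0; 1 0 0 0 0; 1 0 0 0 0; 1 0 0 0 0; 1 0 0 0 0; 1 0 0 0 0",
  newtons=70,
)

```text
t: 7.07
tool_pos: [0.5305, -0.2521, 0.121]
tool_rot: [2.014, 0.385, -2.01]
contact_force: [-0.3, -0.8, 4.4]
opening: 0.0127
```

Request:
drive_tool(
  commands="1 -0.15 0 0 0; 1 -0.35 0 0 0; 1 -0.6 0 0 0; 1 -0.9 0 0 0; 1 -1.3 0 0 0; 1 -1.7 0 0 0; 1 -2.1 0 0 0; 1 -2.4 0 0 0",
)

```text
t: 7.73
tool_pos: [0.5301, -0.2516, 0.2178]
tool_rot: [2.014, 0.386, -2.011]
contact_force: [-0.3, -0.1, -4.0]
opening: 0.0124
```

```bash
python3 -c "
from h import *
o=ctrl.get_obs();print(o['contact_force'].round(1),o['opening'].round(4))
plan([.559,.2235,.217],-16-90)
grab('scene','s5')"
```

```text
Traceback (most recent call last):
AttributeError: 'float' object has no attribute 'round'
```

```bash
python3 -c "
from h import *
plan([.559,.2235,.217],-16-90)
grab('scene','s5')"
```

```text
t 7.73 pos [ 0.5301 -0.2516  0.2178] jawyaw -68.19 -> units [ 9.0000e-03 -1.0759e+01 -5.0840e+00] turn 7.561
```

View pics/s5.png

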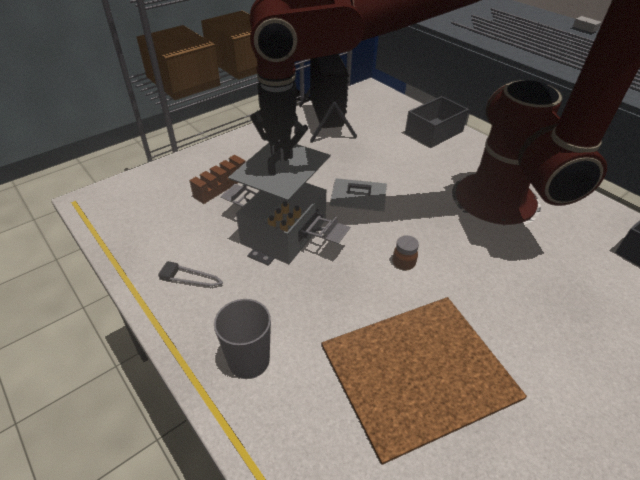

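The lid is up in the gripper at (280,168), level, and the crate is open below it. The path to the board at (422,375) is clear of the pot and jar.

Request:
drive_tool(
  commands="1 0 -0.2 -0.1 0.2; 1 0 -0.7 -0.33 0.6; 1 0 -1.4 -0.66 1.2; 1 0 -2.2 -1.04 1.8; 1 0 -3 -1.42 2.4; 1 0 -3.8 -1.8 3; 1 0 -4.6 -2.17 3.6; 1 0 -5.2 -2.46 4",
)

```text
t: 8.45
tool_pos: [0.5432, -0.0191, 0.2151]
tool_rot: [2.206, 0.035, -2.207]
contact_force: [0.1, -0.5, -3.8]
opening: 0.0123
```

```bash
python3 -c "
from h import *
plan([.559,.2235,.217],-16-90)"
```

```text
t 8.45 pos [ 0.5432 -0.0191  0.2151] jawyaw -88.26 -> units [-0.043 -6.051 -0.578] turn 3.547
```

Request:
drive_tool(
  commands="1 0 -0.6 -0.06 0.4; 1 0 -1.3 -0.13 0.8; 1 0 -2.1 -0.2 1.3; 1 0 -2.9 -0.28 1.8; 1 0 -3.7 -0.36 2.3; 1 0 -4.5 -0.43 2.8; 1 0 -5.2 -0.5 3.2; 1 0 -5.7 -0.55 3.5",
)

```text
t: 9.12
tool_pos: [0.558, 0.2093, 0.215]
tool_rot: [-2.074, 0.285, 2.076]
contact_force: [0.7, -0.2, -2.9]
opening: 0.0127
```

Request:
drive_tool(
  commands="1 0 0 0 0; 1 0 0 0 0; 1 0 0 0 0",
)

```text
t: 9.37
tool_pos: [0.5583, 0.2064, 0.2149]
tool_rot: [-2.075, 0.287, 2.076]
contact_force: [0.1, -0.4, -3.1]
opening: 0.0124
```

```bash
python3 -c "
from h import *
plan([.559,.2235,.12],-16-90)
for n in ('top','wrist','scene'): grab(n,n+'6')
im,d,K,T=load('top6'); print(proj([.559,.2235,.012],K,T))"
```

```text
t 9.37 pos [0.5583 0.2064 0.2149] jawyaw -105.68 -> units [ 2.372 -0.419  0.098] turn 0.064
(np.float64(194.26303956003676), np.float64(240.65663515271686))
```

View pics/scene6.png

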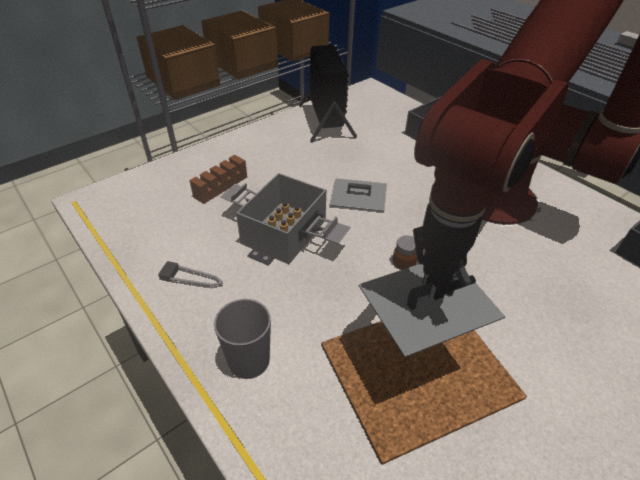

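View pics/wrist6.png

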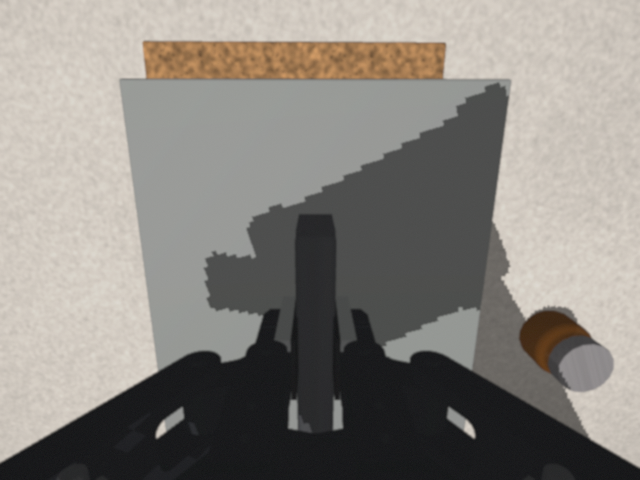

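The scene view shows the lid held over the board at (430,305), and the wrist view shows it square to the jaws. I'll check its tilt and height before lowering.

```bash
python3 -c "
from h import *
im,d,K,T=load('wrist6'); P=cloud(d,K,T)
for (v0,v1,u0,u1) in [(85,205,150,480)]:
    p=P[v0:v1,u0:u1].reshape(-1,3); p=p[(p[:,2]>.15)&(p[:,2]<.24)]
    A=np.c_[p[:,:2]-[.559,.2235],np.ones(len(p))]; s=np.linalg.lstsq(A,p[:,2],rcond=None)[0]
    print('plane slopes',s.round(4),'rms',np.std(A@s-p[:,2]).round(4))
    # slopes along lid axes
    ex=np.array([np.cos(np.radians(-16)),np.sin(np.radians(-16))]); print('tilt x,y deg',np.degrees(s[:2]@ex).round(2),np.degrees(s[:2]@[-ex[1],ex[0]]).round(2))
im,d,K,T=load('top6'); P=cloud(d,K,T); m=(P[...,2]>.15)&(P[...,2]<.215)&(d>0); m[:,280:]=0
n,l,st,ce=cv2.connectedComponentsWithStats(m.astype(np.uint8)); i=1+st[1:,4].argmax(); print(cv2.minAreaRect((P[l==i][:,:2]*1000).astype(np.float32)))
"
```

```text
plane slopes [-0.0022  0.0026  0.1992] rms 0.0007
tilt x,y deg -0.16 0.11
((557.2991943359375, 204.6021728515625), (152.1599884033203, 185.72035217285156), 74.21011352539062)
```

Request:
drive_tool(
  commands="1 0.3 -0.2 0 0; 1 0.9 -0.4 0.08 0; 1 1.5 -0.42 0.08 0; 1 2.1 -0.42 0.08 0; 1 2.7 -0.42 0.08 0; 1 3.3 -0.42 0.08 0; 1 3.7 -0.42 0.08 0; 1 3.9 -0.42 0.08 0",
)

```text
t: 10.18
tool_pos: [0.5577, 0.2231, 0.055]
tool_rot: [-2.07, 0.289, 2.081]
contact_force: [-0.3, -0.3, -3.6]
opening: 0.0124
```

Request:
drive_tool(
  commands="1 0 0 0 0; 1 0 0 0 0",
)

```text
t: 10.35
tool_pos: [0.5602, 0.2238, 0.0592]
tool_rot: [-2.074, 0.286, 2.075]
contact_force: [-0.8, -0.3, -2.8]
opening: 0.0124
```

```bash
python3 -c "
from h import *
plan([.559,.2235,.041],-16-90)
im,d,K,T=grab('top','top7'); P=cloud(d,K,T); m=(P[...,2]>.025)&(P[...,2]<.055)&(d>0)&(im.max(2)-im.min(2)<25); m[:,280:]=0; m[:150]=0;m[330:]=0
n,l,st,ce=cv2.connectedComponentsWithStats(m.astype(np.uint8)); i=1+st[1:,4].argmax(); p=P[l==i]; print(cv2.minAreaRect((p[:,:2]*1000).astype(np.float32)),np.median(p[:,2]))
grab('scene','s7')"
```

```text
t 10.35 pos [0.5602 0.2238 0.0592] jawyaw -105.72 -> units [0.455 0.015 0.026] turn 0.056
((559.0208129882812, 221.96429443359375), (151.9591522216797, 185.8642120361328), 74.3848876953125) 0.04274214873356197
```

View pics/s7.png

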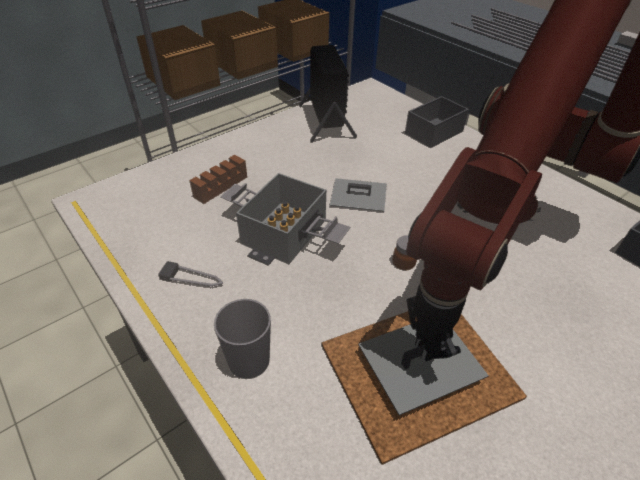

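The lid is centred over the board and about 18 mm above contact. I'll lower it gently.

Request:
drive_tool(
  commands="1 0.08 0 0 0; 1 0.16 0 0 0; 1 0.24 0 0 0; 1 0.3 0 0 0; 1 0.35 0 0 0; 1 0.38 0 0 0; 1 0.4 0 0 0; 1 0.4 0 0 0",
)

```text
t: 11.12
tool_pos: [0.5599, 0.2238, 0.043]
tool_rot: [-2.074, 0.286, 2.075]
contact_force: [0.1, 0.6, -3.6]
opening: 0.0124
```

Request:
drive_tool(
  commands="1 0.02 0 0 0; 1 0.04 0 0 0; 1 0.04 0 0 0; 1 0.04 0 0 0",
)

```text
t: 11.45
tool_pos: [0.56, 0.2239, 0.0417]
tool_rot: [-2.075, 0.286, 2.075]
contact_force: [-0.3, -1.5, -3.4]
opening: 0.0126
```

Request:
drive_tool(
  commands="1 0.02 0 0 0; 1 0.04 0 0 0; 1 0.04 0 0 0; 1 0.04 0 0 0",
)

```text
t: 11.78
tool_pos: [0.5603, 0.2239, 0.041]
tool_rot: [-2.075, 0.286, 2.075]
contact_force: [-3.3, -1.0, 5.0]
opening: 0.0124
```

It is in contact: the vertical force went from −3.5 N to +5 N. I'll release and retreat upward.

Request:
drive_tool(
  commands="0.4 0 0 0 0; 0.2 0 0 0 0; 0 0 0 0 0; 0 0 0 0 0; 0 0 0 0 0; 0 0 0 0 0",
)

```text
t: 12.28
tool_pos: [0.5601, 0.2239, 0.0401]
tool_rot: [-2.075, 0.286, 2.075]
contact_force: [-0.2, 0.5, 0.5]
opening: 0.0426
```

Request:
drive_tool(
  commands="0 -0.3 0 0 0; 0 -0.8 0 0 0; 0 -1.6 0 0 0; 0 -2.5 0 0 0; 0 -3.4 0 0 0; 0 -4.2 0 0 0; 0 -4.2 0 0 0; 0 -4.2 0 0 0",
)

```text
t: 12.95
tool_pos: [0.5618, 0.2243, 0.2127]
tool_rot: [-2.081, 0.283, 2.066]
contact_force: [-0.1, -0.5, -0.1]
opening: 0.0429
```

```bash
python3 -c "
from h import *
print(ctrl.get_obs()['opening'])
grab('scene','s8'); grab('wrist','w8')
im,d,K,T=grab('top','top8'); P=cloud(d,K,T); z=P[...,2]
m=(z>.021)&(z<.03)&(d>0); m[:,280:]=0; m[:150]=0;m[330:]=0
n,l,st,ce=cv2.connectedComponentsWithStats(m.astype(np.uint8)); i=1+st[1:,4].argmax(); p=P[l==i]; r=cv2.minAreaRect((p[:,:2]*1000).astype(np.float32));print(r,np.median(p[:,2]))
bd=np.array([[381,144],[668,62],[737,303],[450,386]],np.float32)
print('margins mm',[round(cv2.pointPolygonTest(bd,tuple(map(float,q)),True),1) for q in cv2.boxPoints(r)])
im,d,K,T=load('w8');P=cloud(d,K,T); m=(P[...,2]>.018)&(P[...,2]<.035)&(d>0)&(im.max(2).astype(int)-im.min(2)<20); p=P[m]; A=np.c_[p[:,:2]-[.559,.2235],np.ones(len(p))]; s=np.linalg.lstsq(A,p[:,2],rcond=None)[0]; print('lid plane',s.round(4))
"
```

```text
0.04286625373753058
((559.287841796875, 222.53720092773438), (153.6922149658203, 186.24456787109375), 74.341064453125) 0.024871129698110117
margins mm [47.2, 48.1, 49.1, 50.6]
lid plane [-0.0008 -0.0004  0.0251]
```

View pics/s8.png

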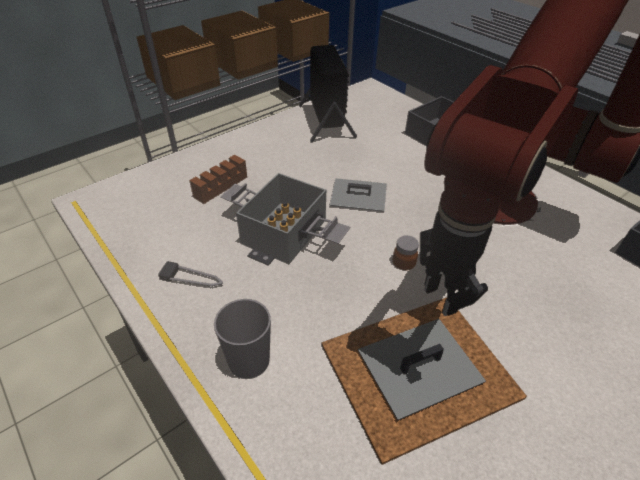

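View pics/top8.png

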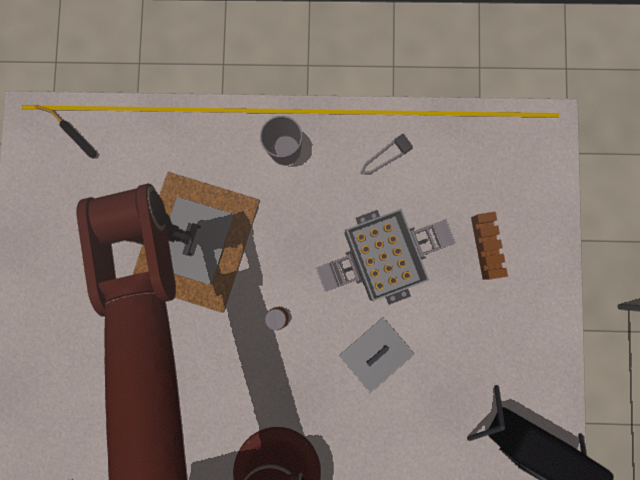

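The pictures show the lid flat and handle up in the middle of the board (scene 420,365), both clips open (top 333,275 and 437,236), and the pot, jar and rod rest where they were. Handing in.

```bash
python3 -c "
from h import *
print(ctrl.finish_job())"
```

```text
the job is handed in; nothing more can be done
None
```

The job is done and handed in at about 13 s of the 64 s allowed. With the lid still on, I pushed both clips open using the shut fingers. I then lifted the lid by its handle, lowered it onto the tan board until it touched (the vertical force went from −3.5 N to +5 N), let go and backed straight up.

My last checks all agreed:
- **Lid:** It lies flat and handle up, with its top at 25 mm, as expected for contact with the board. All four corners are about 47–50 mm inside the board's edges.
- **Clips:** Both were measured open and symmetric just before the lift, and were still open in the final pictures.
- **Bystanders:** The pot, jar and rod rest look unmoved in the pictures; I did not measure them again.
- **Robot:** The gripper is clear above the lid and touching nothing.

The only disagreement was about 3 mm between the top and scene cameras on the handle's position, and the wrist camera settled it to within 1 mm before the grasp.

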